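Release the jar from the ratchet jig

TASK

One of the two packing jigs has a jar of peppers locked in it. On that jig, flip the ratchet pawl back so that it lies over clear of the rack, then draw the pusher fully back to its stop so that the jar is free to be lifted out. Do not knock the jar out of its seat and do not release the pawl of the empty jig.

Things in the scene. Friction and masses are not known exactly. Their poses are not given: they have to be found in the camera images.
- pawl (a joint): Ratchet pawl of the jig that holds the jar (rad). 0 to 0.25: engaged, nose in the rack's teeth, lever leaning up to 30 deg from upright towards the jar; the pusher can go back 12 mm at most. Grows as the lever swings over the top, away from the jar: 0.52 upright, 1.57 fully flipped, leaning 60 deg away. Turns with under 1 N; past upright it falls over by its weight and stays.
- pawl_tip (a point): Middle of the crossbar atop the pawl's flat steel lever (14 x 6 mm): bar 36 mm long across the slide, 12 mm thick, 70 mm from the hinge. The hinge is level, across the slide, fixed 34 mm above the table on the slide's centre line. Crossbar about 95 to 100 mm above the table at the start, with some 50 mm free between it and the pusher's handle. The frame turns with the pawl.
- pusher (a joint): How far the pusher of that jig is drawn back, away from the jar (m): 0 to 0.016 at the start, 0.07 fully back at its stop. Slides stiffly (about 4 N) and stays where it is left.
- pusher_grip (a point): Middle of the pusher's upright round black handle, 22 mm across, from 52 to 107 mm above the table; the point is 85 mm up and moves with the pusher. x axis: level, along the slide towards the jar (backward is -x, roughly towards the robot); z up. The pawl's hinge is at x = -0.135 m + pusher in this frame. The 70 mm wide, 60 mm high pusher plate stands 56 mm ahead.
- jar_mid (a point): Middle, half-way up, of the jar in the jig: yellow contents, white label, black lid, 70 mm across, 100 mm tall, 0.55 kg, upright on the 12 mm base plate between pusher plate and V-shaped stop; z up. Not to be handled. Other jars stand about, none of them in a jig.
- spare_pawl (a joint): Pawl of the other jig (rad): same make, no jar in it, some 40 cm to the side. 0 to 0.25 = engaged; leave it so.

How it is judged:
By the outcome, as a careful person would: the job done as asked, in the order asked, and still so for the second after the job is handed in, with the robot touching nothing.
It also fails if it takes over 43 s, if anything falls off the work surface, if the arm or the gripper's body presses on something with over 40 N, if the wrist force passes 120 N, or if a joint passes its speed limit or range.

ROBOT

A 6-joint arm with a two-finger parallel gripper is mounted at the origin on the work surface. World frame = base frame: x ahead of the robot, y to its left, z up, the work surface at z = 0. Lengths are in m, angles in degrees, forces in N, time in s.
With the tool pointing down it reaches from about 0.4 to 0.825 m from the base axis. Payload 7 kg.
Tool frame: the origin (TCP) lies between the finger pads; the fingertips stand 22 mm ahead of it and the grasp point (between the pads) lies 3 mm ahead of it; z points along the fingers, y is the line along which they close (so a half turn about z gives the same grasp; the last joint's range is limited). The gripper opens to 88 mm and grips with 3 to 60 N. Pads are 19 mm wide; open, the fingers measure 130 mm over their backs; the gripper's body (78 mm by 193 mm) begins 47 mm behind the grasp point.
Start: joints at [-59.868, 20.546, 0.682, 0, -70.136, -16.507], TCP at [0.159, -0.656, 0.249] pointing down, gripper open.
Joint ranges: [-176.03, 176.03], [-82.01, 121.73], [-58.28, 71.71], [-173.87, 95.51], [-174.79, -0.11], [-173.66, 173.66]. Speed limits (degrees/s): [136.94, 136.94, 172.46, 180, 180, 180].

INTERFACE

Orientations are given as [roll, pitch, yaw] about the fixed x, y, z axes, in that order (R = Rz(yaw) Ry(pitch) Rx(roll)).
In Python, from plant import ctrl gives the robot as it stands.
- The arm moves only by the tool apply_moves, never from a script. Its argument "targets" is a list of rows, each an object with "travel": the shift along the tool's x, y, z in mm, a list of three; "roll": the turn about the tool's z in degrees; "jaw": the finger opening in mm, from 0 to 87.6. In form: [{"travel": [tx, ty, tz], "roll": roll, "jaw": jaw}, ...]. A call has 1 to 10 rows; each row shifts and turns the commanded pose from where the row before left it, along the tool's axes as they then stand; what a row does not reach is not made up. A row lasts 1/10 s, in which the tool goes at most 50 mm and 8.59 degrees, less where a joint would pass 70% of its speed; a pose out of reach is approached as far as the arm can. A call with a gripper value outside its range is refused whole. The fingers move at their own pace and stop on an object; the grip force is fixed at half the most. Time passes only in rows, so rows that do not move let the fingers close. It gives the time, the measured TCP pose, the force, the opening and the grip force at its end, in the units of the state.
- ctrl.get_obs(): the state, without advancing time (a new reading comes with each control period).
- ctrl.snapshot(name): name is "scene" or "top" or "wrist"; returns the picture (420x560x3 uint8, red, green, blue); there is no depth.
- ctrl.calibration(name): a dict with "K" (3x3 intrinsics, pixels), "extrinsics" (4x4, takes a point from camera to world coordinates); the wrist camera has in their place "hand_eye" (4x4, takes a point from camera to tool coordinates, whose origin is the TCP and whose axes are the flange's). Camera axes: x right, y down, z forward; pixel columns grow to the right and rows downward; lengths in m; the calibration is good to about 2 mm. A picture is of the moment at which its call begins: read the wrist's pose just before it. calibration takes no time and is no camera call.
- ctrl.close_job(): hands the job in; it is judged then, once.
The state is a dict: "clock": time; "joint_pos": joint angles; "qvel": joint speeds; "tau": joint torques, N m; "tool_pos": TCP position; "orientation": TCP orientation; "force": force on the tool from outside, world axes, zero at the start; "moment": the same for the moment, N m; "opening": finger opening in m; "gripper_force": force on a finger pad.
Only numpy, scipy, OpenCV 4.12 (cv2) and the standard library are available. Lean on these libraries where they do the work, as an engineer would, in place of code of your own. Each camera call takes 0.05 s, during which the arm holds its last target. There are 200 camera calls.

## Working session

There is one attempt and no reset: what is moved stays moved. The work goes in short steps, Python scripts to look and compute and a tool call to move; the robot and the scene stay as the last step left them, time stands still between calls to the robot, and variables do not carry over. Pictures are saved under pics/ and viewed, at most 10 in all, crops included, and the job is handed in when it is done.

Besides the shell and the picture viewer there is one more tool, called after ">>>" by a JSON object that holds its "op" and its "data". apply_moves: Moves the arm, as the interface text tells. Its arguments: {"type":"object","properties":{"targets":{"type":"array","items":{"type":"object","properties":{"travel":{"type":"array","items":{"type":"number"}},"roll":{"type":"number"},"jaw":{"type":"number"}}}}},"required":["targets"]}

```bash
mkdir -p pics; cat > h.py <<'E'
import numpy as np,cv2
from plant import ctrl
def snap(n,f):
    im=ctrl.snapshot(n);cv2.imwrite('pics/'+f,cv2.cvtColor(im,cv2.COLOR_RGB2BGR));return im
def ray(n,uv,T=None):
    c=ctrl.calibration(n)
    E=np.array(c['extrinsics']) if T is None else T@np.array(c['hand_eye'])
    d=E[:3,:3]@np.linalg.inv(np.array(c['K']))@np.array([uv[0],uv[1],1.])
    return E[:3,3],d
def onz(n,uv,z,T=None):
    o,d=ray(n,uv,T);return o+d*(z-o[2])/d[2]
E
python3 - <<'E'
from h import *
snap('scene','s1.png');snap('top','t1.png')
for n in('scene','top'):
    print(np.round(ctrl.calibration(n)['extrinsics'],3))
print(ctrl.get_obs())
E
```

```text
[[ 0.869  0.408 -0.28   0.859]
 [ 0.495 -0.701  0.514 -0.473]
 [ 0.014 -0.585 -0.811  0.791]
 [ 0.     0.     0.     1.   ]]
[[-0.033 -0.972  0.232  0.456]
 [-0.999  0.033 -0.004 -0.012]
 [-0.004 -0.232 -0.973  0.875]
 [ 0.     0.     0.     1.   ]]
{'clock': 0.1, 'joint_pos': array([-5.98686044e+01,  2.05866068e+01,  6.39680732e-01, -1.81084643e-02,
       -7.01367430e+01, -1.65063240e+01]), 'qvel': array([-0.01059458, -0.10340671,  0.0666887 ,  0.0927635 , -0.00203167,
        0.05415052]), 'tau': array([-1.59210584e-03, -5.84164453e+01,  2.93749738e+01,  7.01539144e+00,
        1.01367087e-02, -5.94159133e-05]), 'tool_pos': array([ 0.15888386, -0.65561571,  0.24772836]), 'orientation': array([ 1.79914942e+02, -7.45177963e-03, -1.66381088e+02]), 'force': array([-0.73366638,  0.11528979, -0.33313101]), 'moment': array([ 0.04968855,  0.02447373, -0.0301169 ]), 'gripper_force': 0.0, 'opening': 0.08767817636755244}
```

View pics/s1.png

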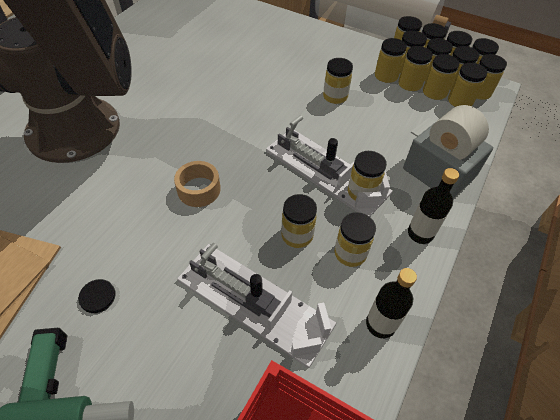

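View pics/t1.png

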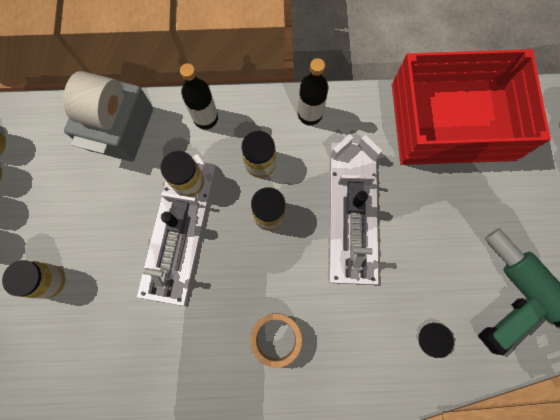

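The jig holding the jar is the left one (+y). In the top view its handle is near (170,218), its crossbar near (162,270) and the jar lid near (180,165). In the scene view the handle top is near (332,142) and the crossbar near (292,122).

```bash
python3 - <<'E'
from h import *
a=cv2.imread('pics/t1.png')[140:315,125:225];b=cv2.imread('pics/s1.png')[100:220,255:400]
a=cv2.resize(a,None,fx=3.4,fy=3.4,interpolation=cv2.INTER_CUBIC);b=cv2.resize(b,None,fx=3,fy=3,interpolation=cv2.INTER_CUBIC)
o=np.zeros((600,790,3),np.uint8);o[:a.shape[0],:a.shape[1]]=a;o[:b.shape[0],345:345+b.shape[1]]=b
cv2.imwrite('pics/c1.png',o)
for n,uv,z in[('top',(169,217),.107),('top',(160,270),.097),('top',(140,297),.012),('top',(184,304),.012),('top',(212,165),.012),('scene',(332,142),.107),('scene',(292,122),.097),('top',(180,163),.112)]:print(n,uv,onz(n,uv,z).round(3))
E
```

```text
top (169, 217) [0.634 0.192 0.107]
top (160, 270) [0.535 0.209 0.097]
top (140, 297) [0.49  0.272 0.012]
top (184, 304) [0.473 0.182 0.012]
top (212, 165) [0.77  0.126 0.012]
scene (332, 142) [0.635 0.193 0.107]
scene (292, 122) [0.523 0.215 0.097]
top (180, 163) [0.74  0.172 0.112]
```

View pics/c1.png

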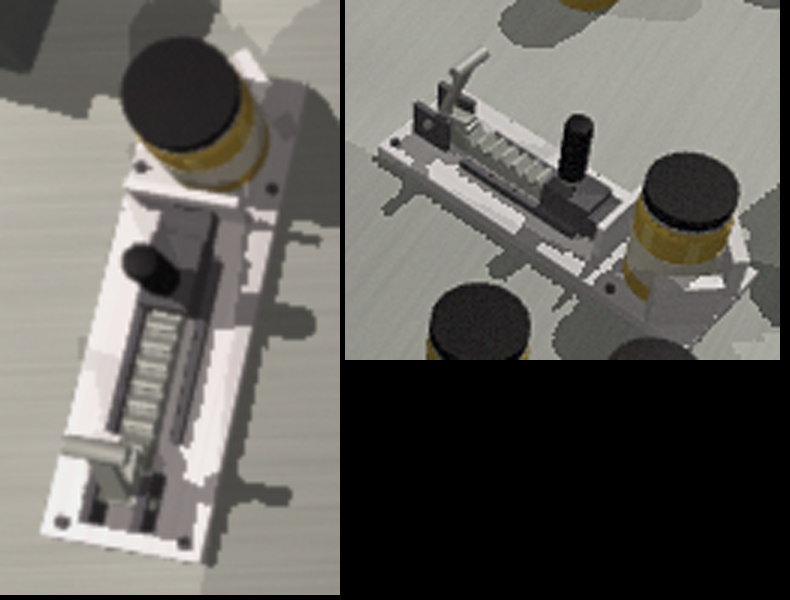

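The crop puts the bar centre at about (153,272) in top and (296.7,120.7) in scene. The handle top is at (167.6,217) in top and (332.7,140.7) in scene. The lever leans towards the jar.

```bash
cat >> h.py <<'E'
def tri(p,q):
    (a,d),(b,e)=ray('top',p),ray('scene',q)
    s=np.linalg.lstsq(np.c_[d,-e],b-a,rcond=None)[0]
    P,Q=a+s[0]*d,b+s[1]*e;return (P+Q)/2,np.linalg.norm(P-Q)
from scipy.spatial.transform import Rotation as Ro
def rel(t):
    o=ctrl.get_obs();R=Ro.from_euler('xyz',o['orientation'],degrees=True)
    return R.inv().apply(np.array(t)-o['tool_pos'])*1000
E
python3 - <<'E'
from h import *
print(tri((153,272),(296.7,120.7)),tri((167.6,217),(332.7,140.7)))
for n,uv,z in[('top',(153,272.4),.0946),('scene',(296.7,120.7),.0946),('top',(167.6,217),.107),('scene',(332.7,140.7),.107)]:print(n,onz(n,uv,z).round(4))
# slide axis: plate edges in top crop
for a,b in[((44,533),(205,560)),((205,560),(305,95)),((44,533),(124,200))]:
    f=lambda p:onz('top',(125+p[0]/3.4,140+p[1]/3.4),.012)[:2]
    v=f(b)-f(a);print(np.degrees(np.arctan2(v[1],v[0])).round(1))
m=(onz('top',(125+44/3.4,140+533/3.4),.012)+onz('top',(125+205/3.4,140+560/3.4),.012))/2;print(m.round(4))
E
```

```text
(array([0.53167401, 0.2208777 , 0.10028591]), np.float64(0.0007427150329820187)) (array([0.63441947, 0.19495006, 0.10886529]), np.float64(0.0023957764024552593))
top [0.5312 0.2223 0.0946]
scene [0.5292 0.2269 0.0946]
top [0.6339 0.1946 0.107 ]
scene [0.6346 0.1979 0.107 ]
-101.1
-11.5
-11.4
[0.4811 0.2275 0.012 ]
```

>>> {"op": "apply_moves", "data": {"targets": [{"travel": [0, 0, 0], "roll": 8, "jaw": 0}, {"travel": [0, 0, 0], "roll": 8, "jaw": 0}, {"travel": [0, 0, 0], "roll": 8.3, "jaw": 0}]}}

```text
clock: 0.4
tool_pos: [0.1589, -0.6558, 0.248]
orientation: [180.0, -0.0, 169.0]
force: [0.2, -0.7, 0.1]
opening: 0.069
gripper_force: 0.0
```

```bash
python3 -c "
from h import *
print(rel([.575,.208,.25]))"
```

```text
[-243.44331796  927.33238686   -1.33018552]
```

>>> {"op": "apply_moves", "data": {"targets": [{"travel": [-5, 19, 0], "roll": 0, "jaw": 0}, {"travel": [-9.7, 37, 0], "roll": 0, "jaw": 0}, {"travel": [-9.7, 37, 0], "roll": 0, "jaw": 0}, {"travel": [-9.7, 37, 0], "roll": 0, "jaw": 0}, {"travel": [-9.7, 37, 0], "roll": 0, "jaw": 0}, {"travel": [-9.7, 37, 0], "roll": 0, "jaw": 0}, {"travel": [-9.7, 37, 0], "roll": 0, "jaw": 0}, {"travel": [-9.7, 37, 0], "roll": 0, "jaw": 0}, {"travel": [-9.7, 37, 0], "roll": 0, "jaw": 0}, {"travel": [-9.7, 37, 0], "roll": 0, "jaw": 0}]}}

```text
clock: 1.4
tool_pos: [0.3151, -0.3257, 0.2484]
orientation: [180.0, -0.0, 169.3]
force: [1.2, -0.3, 0.4]
opening: 0.0005
gripper_force: 0.0
```

>>> {"op": "apply_moves", "data": {"targets": [{"travel": [-9.7, 37, 0], "roll": 0, "jaw": 0}, {"travel": [-9.7, 37, 0], "roll": 0, "jaw": 0}, {"travel": [-9.7, 37, 0], "roll": 0, "jaw": 0}, {"travel": [-9.7, 37, 0], "roll": 0, "jaw": 0}, {"travel": [-9.7, 37, 0], "roll": 0, "jaw": 0}, {"travel": [-9.7, 37, 0], "roll": 0, "jaw": 0}, {"travel": [-9.7, 37, 0], "roll": 0, "jaw": 0}, {"travel": [-9.7, 37, 0], "roll": 0, "jaw": 0}, {"travel": [-9.7, 37, 0], "roll": 0, "jaw": 0}, {"travel": [-9.7, 37, 0], "roll": 0, "jaw": 0}]}}

```text
clock: 2.4
tool_pos: [0.4789, 0.0201, 0.2485]
orientation: [180.0, -0.0, 169.3]
force: [0.2, -0.7, 0.1]
opening: 0.0002
gripper_force: 0.0
```

>>> {"op": "apply_moves", "data": {"targets": [{"travel": [-9.7, 37, 0], "roll": 0, "jaw": 0}, {"travel": [-9.7, 37, 0], "roll": 0, "jaw": 0}, {"travel": [-9.7, 37, 0], "roll": 0, "jaw": 0}, {"travel": [-9.7, 37, 0], "roll": 0, "jaw": 0}, {"travel": [-9.7, 37, 0], "roll": 0, "jaw": 0}, {"travel": [-5, 19, 0], "roll": 0, "jaw": 0}, {"travel": [0, 0, 0], "roll": 0, "jaw": 0}, {"travel": [0, 0, 0], "roll": 0, "jaw": 0}]}}

```text
clock: 3.2
tool_pos: [0.5687, 0.2091, 0.2477]
orientation: [-179.9, -0.1, 169.4]
force: [0.0, -1.5, 0.4]
opening: 0.0007
gripper_force: 0.0
```

```bash
python3 - <<'E'
from h import *
o=ctrl.get_obs();T=np.eye(4);T[:3,:3]=Ro.from_euler('xyz',o['orientation'],degrees=True).as_matrix();T[:3,3]=o['tool_pos'];np.save('T.npy',T)
snap('wrist','w1.png');print(o['tool_pos'],o['orientation'],rel([.577,.207,.1]))
print(np.round(ctrl.calibration('wrist')['hand_eye'],3))
E
```

```text
[0.56871527 0.20907367 0.24772585] [-1.79936502e+02 -7.06082983e-02  1.69357378e+02] [-8.62656626e+00  1.36164312e-01  1.48085201e+02]
[[ 0.001 -0.969 -0.247  0.066]
 [ 1.     0.001  0.     0.   ]
 [-0.    -0.247  0.969 -0.136]
 [ 0.     0.     0.     1.   ]]
```

View pics/w1.png

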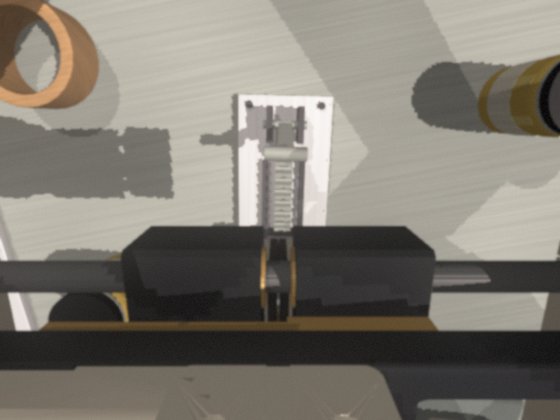

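The wrist view shows the bar at about (287,154) and the slide running up the image, slightly tilted. The fingers are in front of the handle.

```bash
python3 - <<'E'
from h import *
T=np.load('T.npy')
for uv,z in[((287,154),.1),((267,155),.1),((308,153),.1),((238,95),.012),((332,97),.012)]:
    p=onz('wrist',uv,z,T);print(uv,p.round(4),((np.linalg.inv(T)@np.r_[p,1])[:3]*1000).round(1))
E
```

```text
(287, 154) [0.5322 0.2236 0.1   ] [ 38.4   7.7 147.8]
(267, 155) [0.53   0.2072 0.1   ] [ 37.6  -8.9 147.8]
(308, 153) [0.5346 0.2409 0.1   ] [ 39.2  25.1 147.7]
(238, 95) [0.4714 0.185  0.012 ] [ 90.9 -41.4 235.9]
(332, 97) [0.4914 0.281  0.012 ] [ 88.9  56.6 235.8]
```

>>> {"op": "apply_moves", "data": {"targets": [{"travel": [-8, 7, 10], "roll": -0.5, "jaw": 0}, {"travel": [0, 0, 25], "roll": 0, "jaw": 0}, {"travel": [0, 0, 30], "roll": 0, "jaw": 0}, {"travel": [0, 0, 30], "roll": 0, "jaw": 0}, {"travel": [0, 0, 30], "roll": 0, "jaw": 0}, {"travel": [0, 0, 20], "roll": 0, "jaw": 0}, {"travel": [0, 0, 0], "roll": 0, "jaw": 0}]}}

```text
clock: 3.95
tool_pos: [0.5766, 0.2126, 0.1002]
orientation: [-179.8, -0.2, 169.8]
force: [-0.7, -0.4, 0.1]
opening: 0.0003
gripper_force: 0.0
```

>>> {"op": "apply_moves", "data": {"targets": [{"travel": [10, 0, 0], "roll": 0, "jaw": 0}, {"travel": [10, 0, 0], "roll": 0, "jaw": 0}, {"travel": [10, 0, 0], "roll": 0, "jaw": 0}, {"travel": [10, 0, 0], "roll": 0, "jaw": 0}, {"travel": [10, 0, 0], "roll": 0, "jaw": 0}, {"travel": [10, 0, 0], "roll": 0, "jaw": 0}, {"travel": [10, 0, 0], "roll": 0, "jaw": 0}, {"travel": [0, 0, 0], "roll": 0, "jaw": 0}]}}

```text
clock: 4.75
tool_pos: [0.508, 0.2269, 0.1037]
orientation: [-180.0, -0.0, 169.9]
force: [0.8, 0.2, 0.6]
opening: 0.0005
gripper_force: 0.0
```

>>> {"op": "apply_moves", "data": {"targets": [{"travel": [10, 0, 0], "roll": 0, "jaw": 0}, {"travel": [10, 0, 0], "roll": 0, "jaw": 0}, {"travel": [10, 0, 0], "roll": 0, "jaw": 0}, {"travel": [0, 0, 0], "roll": 0, "jaw": 0}, {"travel": [0, 0, -30], "roll": 0, "jaw": 0}, {"travel": [0, 0, -40], "roll": 0, "jaw": 20}, {"travel": [0, 0, -30], "roll": 0, "jaw": 60}, {"travel": [-35, 0, 0], "roll": 0, "jaw": 87}, {"travel": [-35, 0, 0], "roll": 0, "jaw": 87}, {"travel": [0, 0, 0], "roll": 0, "jaw": 87}]}}

```text
clock: 5.75
tool_pos: [0.5517, 0.2194, 0.2034]
orientation: [180.0, 0.1, 169.8]
force: [-0.9, -0.5, -0.6]
opening: 0.0349
gripper_force: 0.0
```

```bash
python3 - <<'E'
from h import *
o=ctrl.get_obs();T=np.eye(4);T[:3,:3]=Ro.from_euler('xyz',o['orientation'],degrees=True).as_matrix();T[:3,3]=o['tool_pos'];np.save('T.npy',T)
w=snap('wrist','w2.png');s=snap('scene','s2.png')
b=cv2.resize(s[90:230,240:410],None,fx=2.3,fy=2.3,interpolation=cv2.INTER_CUBIC)
o=np.zeros((420,800,3),np.uint8);o[:315,:400]=cv2.resize(w,(400,300))[:0].sum() if 0 else 0
o[:300,:400]=cv2.resize(w,(400,300));o[:b.shape[0],405:405+b.shape[1]]=b[:,:395]
cv2.imwrite('pics/c2.png',o[:,:,::-1]);print(rel([.634,.196,.25]))
E
```

```text
[-87.80556823  -7.80113133 -47.19172698]
```

View pics/c2.png

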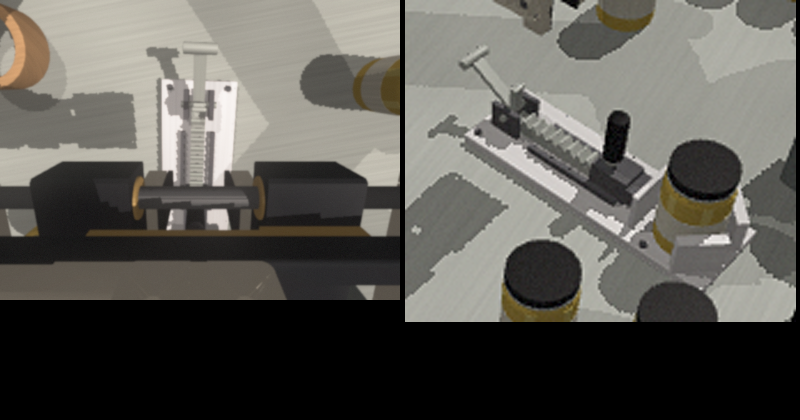

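The pawl is flipped over: the bar now lies away from the jar, at crop (475,57), and the jar is undisturbed. I'll measure the handle from the wrist camera before grasping.

>>> {"op": "apply_moves", "data": {"targets": [{"travel": [-25, -2, -20], "roll": 0, "jaw": 87}, {"travel": [-35, -2, -26], "roll": 0, "jaw": 87}, {"travel": [-35, -2, 0], "roll": 0, "jaw": 87}, {"travel": [-35, -2, 0], "roll": 0, "jaw": 87}, {"travel": [-10, 0, 0], "roll": 0, "jaw": 87}, {"travel": [0, 0, 0], "roll": 0, "jaw": 87}, {"travel": [0, 0, 0], "roll": 0, "jaw": 87}]}}

```text
clock: 6.55
tool_pos: [0.684, 0.1874, 0.2492]
orientation: [-180.0, -0.1, 169.8]
force: [0.2, 0.6, -0.7]
opening: 0.0869
gripper_force: 0.0
```

```bash
python3 - <<'E'
from h import *
o=ctrl.get_obs();T=np.eye(4);T[:3,:3]=Ro.from_euler('xyz',o['orientation'],degrees=True).as_matrix();T[:3,3]=o['tool_pos'];np.save('T.npy',T)
snap('wrist','w3.png');print(o['tool_pos'],o['opening'])
E
```

```text
[0.68403869 0.18739572 0.24917255] 0.08692377935674121
```

View pics/w3.png

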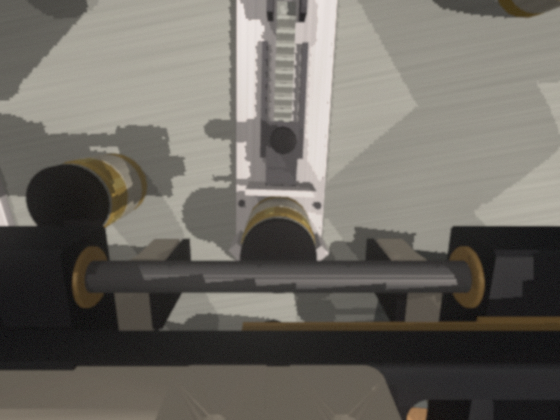

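The wrist view shows the handle top as a disc at (284,138), the jar lid at (280,240), and the tool aligned with the slide.

```bash
python3 - <<'E'
from h import *
T=np.load('T.npy');p=onz('wrist',(284,138),.107,T);print(p,rel([p[0],p[1],.088]))
E
```

```text
[0.63390678 0.20148731 0.107     ] [ 51.64157931   4.91562391 161.63955492]
```

>>> {"op": "apply_moves", "data": {"targets": [{"travel": [25, 2, 0], "roll": 0, "jaw": 87}, {"travel": [26, 2, 0], "roll": 0, "jaw": 87}, {"travel": [0, 0, 20], "roll": 0, "jaw": 87}, {"travel": [0, 0, 35], "roll": 0, "jaw": 87}, {"travel": [0, 0, 35], "roll": 0, "jaw": 87}, {"travel": [0, 0, 30], "roll": 0, "jaw": 87}, {"travel": [0, 0, 20], "roll": 0, "jaw": 87}, {"travel": [0, 0, 15], "roll": 0, "jaw": 87}, {"travel": [0, 0, 5], "roll": 0, "jaw": 87}, {"travel": [0, 0, 0], "roll": 0, "jaw": 87}]}}

```text
clock: 7.6
tool_pos: [0.6353, 0.2003, 0.0897]
orientation: [-180.0, -0.0, 169.9]
force: [-0.5, -0.9, 0.8]
opening: 0.0872
gripper_force: 0.0
```

>>> {"op": "apply_moves", "data": {"targets": [{"travel": [0, 0, 0], "roll": 0, "jaw": 50}, {"travel": [0, 0, 0], "roll": 0, "jaw": 32}, {"travel": [0, 0, 0], "roll": 0, "jaw": 26}, {"travel": [0, 0, 0], "roll": 0, "jaw": 26}, {"travel": [0, 0, 0], "roll": 0, "jaw": 18}, {"travel": [0, 0, 0], "roll": 0, "jaw": 18}, {"travel": [0, 0, 0], "roll": 0, "jaw": 18}]}}

```text
clock: 8.3
tool_pos: [0.6356, 0.2, 0.0895]
orientation: [-180.0, -0.0, 169.8]
force: [0.1, -0.4, -0.9]
opening: 0.0364
gripper_force: 0.0
```

>>> {"op": "apply_moves", "data": {"targets": [{"travel": [0, 0, 0], "roll": 0, "jaw": 16}, {"travel": [0, 0, 0], "roll": 0, "jaw": 16}, {"travel": [0, 0, 0], "roll": 0, "jaw": 16}, {"travel": [0, 0, 0], "roll": 0, "jaw": 16}, {"travel": [0, 0, 0], "roll": 0, "jaw": 16}]}}

```text
clock: 8.8
tool_pos: [0.6357, 0.2002, 0.0895]
orientation: [180.0, 0.0, 169.8]
force: [-0.3, 0.0, -1.1]
opening: 0.0213
gripper_force: 30.0
```

>>> {"op": "apply_moves", "data": {"targets": [{"travel": [5, 0.1, 0], "roll": 0, "jaw": 16}, {"travel": [8, 0.1, 0], "roll": 0, "jaw": 16}, {"travel": [8, 0.1, 0], "roll": 0, "jaw": 16}, {"travel": [8, 0.1, 0], "roll": 0, "jaw": 16}, {"travel": [8, 0.1, 0], "roll": 0, "jaw": 16}, {"travel": [8, 0.1, 0], "roll": 0, "jaw": 16}, {"travel": [5, 0.1, 0], "roll": 0, "jaw": 16}, {"travel": [0, 0, 0], "roll": 0, "jaw": 16}]}}

```text
clock: 9.6
tool_pos: [0.5861, 0.2107, 0.0895]
orientation: [179.9, 0.0, 169.8]
force: [-0.7, 6.2, -1.7]
opening: 0.0211
gripper_force: 30.0
```

>>> {"op": "apply_moves", "data": {"targets": [{"travel": [2, 0, 0], "roll": 0, "jaw": 16}, {"travel": [2, 0, 0], "roll": 0, "jaw": 16}, {"travel": [0, 0, 0], "roll": 0, "jaw": 16}]}}

```text
clock: 9.9
tool_pos: [0.5829, 0.2113, 0.0895]
orientation: [179.9, 0.1, 169.8]
force: [2.7, 4.3, -4.7]
opening: 0.0216
gripper_force: 30.0
```

>>> {"op": "apply_moves", "data": {"targets": [{"travel": [2, 0.5, 0], "roll": 0, "jaw": 16}, {"travel": [2, 0.5, 0], "roll": 0, "jaw": 16}, {"travel": [0, 0, 0], "roll": 0, "jaw": 16}]}}

```text
clock: 10.2
tool_pos: [0.5788, 0.2122, 0.0895]
orientation: [180.0, 0.0, 169.8]
force: [4.2, 3.3, -4.4]
opening: 0.0216
gripper_force: 30.0
```

>>> {"op": "apply_moves", "data": {"targets": [{"travel": [2, 0, 0], "roll": 0, "jaw": 16}, {"travel": [0, 0, 0], "roll": 0, "jaw": 16}]}}

```text
clock: 10.4
tool_pos: [0.5769, 0.2126, 0.0895]
orientation: [180.0, 0.0, 169.8]
force: [4.1, 2.7, -5.6]
opening: 0.0216
gripper_force: 30.0
```

>>> {"op": "apply_moves", "data": {"targets": [{"travel": [2, 0, 0], "roll": 0, "jaw": 16}, {"travel": [0, 0, 0], "roll": 0, "jaw": 16}]}}

```text
clock: 10.6
tool_pos: [0.575, 0.213, 0.0895]
orientation: [180.0, 0.0, 169.8]
force: [3.9, 3.1, -6.1]
opening: 0.021
gripper_force: 30.0
```

Pulled 62 mm with no stop yet, so I'll continue.

>>> {"op": "apply_moves", "data": {"targets": [{"travel": [2, 0, 0], "roll": 0, "jaw": 16}, {"travel": [0, 0, 0], "roll": 0, "jaw": 16}]}}

```text
clock: 10.8
tool_pos: [0.573, 0.2134, 0.0895]
orientation: [180.0, 0.0, 169.8]
force: [4.3, 4.2, -4.9]
opening: 0.0217
gripper_force: 30.0
```

>>> {"op": "apply_moves", "data": {"targets": [{"travel": [2, 0, 0], "roll": 0, "jaw": 16}, {"travel": [0, 0, 0], "roll": 0, "jaw": 16}]}}

```text
clock: 11.0
tool_pos: [0.5727, 0.2136, 0.0896]
orientation: [179.9, 0.2, 169.8]
force: [12.1, 0.5, -11.0]
opening: 0.0214
gripper_force: 30.0
```

>>> {"op": "apply_moves", "data": {"targets": [{"travel": [2, 0, 0], "roll": 0, "jaw": 16}, {"travel": [0, 0, 0], "roll": 0, "jaw": 16}]}}

```text
clock: 11.2
tool_pos: [0.5726, 0.2136, 0.0895]
orientation: [179.9, 0.3, 169.9]
force: [22.4, -3.1, -17.3]
opening: 0.0215
gripper_force: 30.0
```

The stop is reached: force rose with no further travel, after about 64 mm. I'll relieve the strain, release and lift away.

>>> {"op": "apply_moves", "data": {"targets": [{"travel": [-2.5, 0, 0], "roll": 0, "jaw": 16}, {"travel": [0, 0, 0], "roll": 0, "jaw": 30}, {"travel": [0, 0, 0], "roll": 0, "jaw": 60}, {"travel": [0, 0, 0], "roll": 0, "jaw": 87}, {"travel": [0, 0, 0], "roll": 0, "jaw": 87}, {"travel": [0, 0, 0], "roll": 0, "jaw": 87}, {"travel": [0, 0, 0], "roll": 0, "jaw": 87}, {"travel": [0, 0, 0], "roll": 0, "jaw": 87}]}}

```text
clock: 12.0
tool_pos: [0.5714, 0.2133, 0.0896]
orientation: [-180.0, -0.0, 169.8]
force: [-0.7, -0.6, -0.7]
opening: 0.0716
gripper_force: 0.0
```

>>> {"op": "apply_moves", "data": {"targets": [{"travel": [0, 0, -10], "roll": 0, "jaw": 87}, {"travel": [0, 0, -30], "roll": 0, "jaw": 87}, {"travel": [0, 0, -40], "roll": 0, "jaw": 87}, {"travel": [0, 0, -40], "roll": 0, "jaw": 87}, {"travel": [0, -40, -30], "roll": 0, "jaw": 87}, {"travel": [0, -40, 0], "roll": 0, "jaw": 87}, {"travel": [0, -40, 0], "roll": 0, "jaw": 87}, {"travel": [0, -40, 0], "roll": 0, "jaw": 87}, {"travel": [0, -40, 0], "roll": 0, "jaw": 87}, {"travel": [0, 0, 0], "roll": 0, "jaw": 87}]}}

```text
clock: 13.0
tool_pos: [0.5349, 0.013, 0.2407]
orientation: [180.0, 0.0, 169.7]
force: [0.1, 0.3, 0.1]
opening: 0.0872
gripper_force: 0.0
```

```bash
python3 - <<'E'
from h import *
s=snap('scene','s3.png');t=snap('top','t3.png')
b=cv2.resize(s[90:230,240:410],None,fx=2.3,fy=2.3,interpolation=cv2.INTER_CUBIC)
a=cv2.resize(t[130:330,110:290],None,fx=2.2,fy=2.2,interpolation=cv2.INTER_CUBIC)
o=np.zeros((440,800,3),np.uint8);o[:440,:396]=a;o[:b.shape[0],405:405+b.shape[1]]=b
cv2.imwrite('pics/c3.png',o[:,:,::-1])
E
```

```text
(no output)
```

View pics/c3.png

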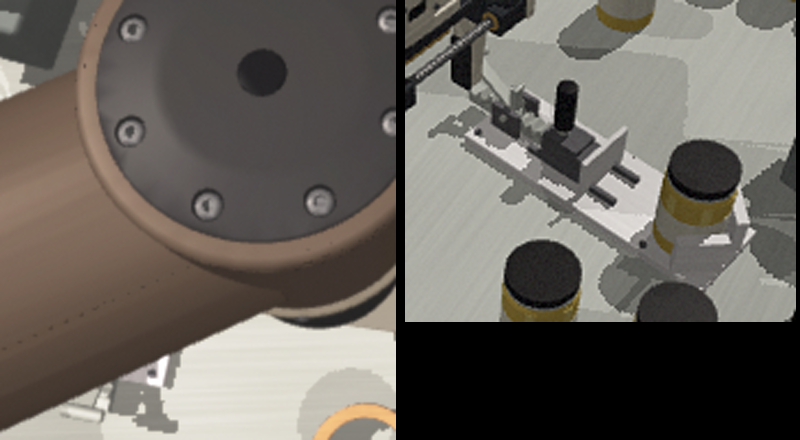

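The picture shows the pusher drawn fully back and the jar unmoved in its seat. The pawl bar is still flipped over, at top pixel (149,316), x ≈ 0.45 m, which is 60 mm behind the hinge. The arm is clear of everything.

```bash
python3 -c "
from plant import ctrl
print(ctrl.close_job())"
```

```text
the job is handed in; nothing more can be done
None
```

The job is handed in: the pawl is flipped clear, the pusher is drawn back to its stop, the jar is still in its seat, and I left the empty jig alone.

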